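Seat a laser module against its locating rail and end stop

ROBOT

A 7-joint arm with a two-finger parallel gripper is mounted at the origin on the work surface. World frame = base frame: x ahead of the robot, y to its left, z up, the work surface at z = 0. Lengths are in m, angles in degrees, forces in N, time in s.
With the tool pointing down it reaches from about 0.425 to 0.95 m from the base axis. Payload 4.7 kg.
Tool frame: the origin (TCP) lies between the finger pads; the fingertips stand 25 mm ahead of it and the grasp point (between the pads) lies 6 mm ahead of it (env.tip_extent is the distance from the TCP to the fingertips, in m); z points along the fingers, y is the direction in which the jaws open and shut (so a half turn about z gives the same grasp; the last joint's range is limited). The gripper opens to 85 mm and grips with 20 to 120 N. Pads are 22 mm wide; open, the fingers measure 114 mm over their backs; the gripper's body (76 mm by 85 mm) begins 54 mm behind the grasp point. The pads swing forward as they close: fully open they stand 13 mm farther back than shut.
Start: joints at [65.266, 26.849, -2.785, 87.806, 1.381, 65.374, -4.715], TCP at [0.265, -0.621, 0.256] pointing down, gripper open.
Joint ranges: [-148.3, 148.3], [-19.14, 114.17], [-79.39, 73.82], [5.75, 140.21], [-59.74, 239.74], [12.07, 113.84], [-152.46, 152.46]. Speed limits (degrees/s): [147.25, 147.25, 180, 180, 180, 180, 180].

INTERFACE

Orientations are given as [roll, pitch, yaw] about the fixed x, y, z axes, in that order (R = Rz(yaw) Ry(pitch) Rx(roll)).
In Python, from cell import env gives the robot as it stands.
- The arm moves only by the shell command python3 -m pendant 'ROWS' [FORCE]. ROWS is JSON, a list of rows, each an object with "claw": the opening, from 0 (shut) to 1 (fully open); "linear": the shift along the tool's x, y, z in units of 50 mm (1.0 is 50 mm), a list of three; "delta_rot": the turn, a rotation vector about the tool's x, y, z in units of 8 degrees (1.0 is 8 degrees), a list of three. A call has exactly 8 rows; each row is the pose to reach, as a shift and turn from the pose commanded when the call began, along the tool's axes at that moment; what a row does not reach only later rows make up. A row lasts 1/10 s, in which the tool goes at most 50 mm and 8.59 degrees, less where a joint would pass 70% of its speed; a pose out of reach is approached as far as the arm can. A call with a gripper value outside its range is refused whole. The fingers move at their own pace and stop on an object; FORCE is the grip in N (left out, the last holds). Time passes only in rows, so rows that repeat a pose let the fingers close, or fill a call up. It gives the time, the measured TCP pose, the force and the opening at its end, in the units of the state.
- env.sense(): the state, without advancing time (a new reading comes with each control period).
- env.grab_frame(name): name is "scene" or "top"; returns the picture (400x640x3 uint8, red, green, blue); there is no depth.
- env.camera_model(name): a dict with "fovy" (degrees; the focal length in pixels is half the picture's height over the tangent of half this angle, whatever the lens; pixels are square), "cx", "cy" (the principal point, pixels), "dist_coeffs" ([k1, k2, p1, p2, k3] as OpenCV has them; the pictures are not rectified), "T" (4x4, takes a point from camera to world coordinates). Camera axes: x right, y up, looking along -z (the intrinsics and any distortion apply to the point x, -y, -z); pixel columns grow to the right and rows downward; lengths in m; the calibration is good to about 2 mm. A picture is of the moment at which its call begins. camera_model takes no time and is no camera call.
- env.job_done(): hands the job in, once; it reports no verdict.
The state is a dict: "t": time; "joints": joint angles; "qd": joint speeds; "joint_efforts": joint torques, N m; "position": TCP position; "tcp_rot": TCP orientation; "contact_force": force on the tool from outside, world axes, zero at the start; "moment": the same for the moment, N m; "grip_width": finger opening in m.
Only numpy, scipy, OpenCV 4.12 (cv2) and the standard library are available. Lean on these libraries where they do the work, as an engineer would, in place of code of your own. Each camera call takes 0.05 s, during which the arm holds its last target.

TASK

On the dark breadboard plate, gently push the laser module (grey housing on a finned heat sink) until the long side of its heat sink lies flush against the locating rail and its front end, where the beam comes out, is up against the end stop, facing the power meter. Push only on the heat sink: do not touch the grey housing, and slide the module along the plate without lifting or tipping it. Leave the meter, the brass cap, the cup of screws and the carton where they stand.

Things in the scene. Friction and masses are not known exactly. Their poses are not given: they have to be found in the camera images.
- jig: Fixed dark breadboard plate, 280 (x) x 460 (y) x 12 mm; origin under its centre at bench height, x away from the robot at yaw 0; its top is 12 mm above the bench. The locating rail on it is an aluminium bar along y: contact face looks to -x and lies at x = +85 mm; bar 20 mm wide (x 85 to 105), 18 mm high above the plate, y -180 to +180 mm. Starts at yaw within 0.2 rad.
- stop: Fixed aluminium end stop on the plate, turned like the plate. Origin at the foot of the middle of its contact face, on the plate's top; the face looks to its -y, towards the module. Block 65 (x) x 15 (y 0 to +15) x 18 mm high, with a foot behind (to y +37 mm, 6 mm high). Its far end almost touches the rail; its place along the rail varies.
- module: Loose laser module, 0.6 to 0.9 kg. Origin under the centre of its heat sink, on the plate. Heat sink light grey, 90 (x) x 130 (y) x 30 mm high, finned below along y, acts as a solid box. +y is the front (beam) end, +x the long side for the rail; seated, its axes match the plate's. Starts off rail and stop, turned up to 0.35 rad. Sliding takes about 2 to 9 N.
- housing: The dark grey laser housing fixed on the heat sink, 60 (x) x 100 (y) x 28 mm high, black beam barrel 18 mm across on its +y face reaching 12 mm out. Origin at the centre of its underside (30 mm above the module's underside). The heat sink sticks out 15 mm beyond the housing on all four sides. Not to be touched.
- front_edge (a point): Middle of the lower edge of the heat sink's front (+y) end, at the plate's level; belongs against the end stop's face.
- rail_corner_front (a point): Lower corner of the heat sink at the rail side (+x) and front (+y); belongs against the rail.
- rail_corner_rear (a point): Lower corner of the heat sink at the rail side (+x) and rear (-y); belongs against the rail.
- meter: Power meter head, loose on the plate beyond the end stop: black disc 54 mm across with its centre 44 mm above the plate, on a post and a steel foot 50 x 40 mm; 71 mm high. Origin under the foot. Not to be disturbed.
- cap: Brass dust cap, 30 mm across and 30 mm high, standing on the plate near its edge towards the robot. Origin under it. Not to be disturbed.
- cup: Clear plastic cup with a few screws, 68 mm across the rim, 65 mm high, on the bench beside the plate. Origin under it. Not to be disturbed.
- carton: Small white and red carton, 40 x 55 x 35 mm high, on the bench beside the plate. Origin under it. Not to be disturbed.
Not all that is in view belongs to the job. There is more than one size of the module; the job needs the smaller.

How it is judged (in metres and radians):
At the end, for the whole second after the job is handed in: Both rail-side corners of the heat sink are within 3 mm of the rail's face and the middle of its front end within 3 mm of the stop's face; the module lies flat on the plate, at rest (x of rail_corner_front in the frame of jig between 0.082 and 0.088 m and x of rail_corner_rear in the frame of jig between 0.082 and 0.088 m and y of front_edge in the frame of stop between -0.003 and 0.003 m and z of module in the frame of jig below 0.015 m and angle between module's own z axis and vertical below 0.03 rad and linear speed of module below 0.01 m/s); the robot touches nothing.
It fails at once if the module is lifted more than 5 mm off the plate or tipped by more than 0.12 rad (z of module in the frame of jig above 0.017 m or angle between module's own z axis and vertical above 0.12 rad).
It fails at once if the robot touches the grey housing (more than 1 N) (contact force between any of the arm, the fingers and housing above 1 N).
It fails at once if the module is not pushed gently: pressed with more than 60 N or knocked faster than 0.4 m/s (contact force between the fingers and module above 60 N or linear speed of module above 0.4 m/s).
It fails at once if the power meter is moved more than 10 mm (distance of meter from where it was at the start of the episode above 0.01 m).
It fails at once if the cap, the cup or the carton is moved more than 15 mm (distance of any of cap, cup, carton from where it was at the start of the episode above 0.015 m).
It also fails if it takes over 51 s, if anything falls off the work surface, if the arm or the gripper's body presses on something with over 40 N, if the wrist force passes 120 N, or if a joint passes its speed limit or range.

## Working session

There is one attempt and no reset: what is moved stays moved. The work goes in short steps, Python scripts to look and compute and a shell command to move; the robot and the scene stay as the last step left them, time stands still between calls to the robot, and variables do not carry over. Pictures are saved under pics/ and viewed, and the job is handed in when it is done.

```bash
ls; mkdir -p pics; python3 - <<'E'
from cell import env
import cv2
for n in("scene","top"):
    im=env.grab_frame(n); cv2.imwrite(f"pics/{n}0.png",im[:,:,::-1])
    m=env.camera_model(n); print(n,m)
print(env.sense(), env.tip_extent)
E
```

```text
pics
scene {'fovy': 54.725259153357605, 'cx': 327.77599639206414, 'cy': 197.60142179541637, 'dist_coeffs': array([-0.01651327,  0.        ,  0.        ,  0.        ,  0.        ]), 'T': array([[ 0.15449009, -0.72511759,  0.67107175,  1.08030053],
       [ 0.98787439,  0.10278728, -0.11635706, -0.03178915],
       [ 0.0153949 ,  0.68091061,  0.73220471,  0.72338419],
       [ 0.        ,  0.        ,  0.        ,  1.        ]])}
top {'fovy': 56.71471347568742, 'cx': 322.98414702670465, 'cy': 197.5932997094257, 'dist_coeffs': array([0.00295429, 0.        , 0.        , 0.        , 0.        ]), 'T': array([[-0.01055509,  0.99368169, -0.11173758,  0.38018544],
       [-0.99993989, -0.01082052, -0.00176929,  0.0717185 ],
       [-0.00296717,  0.11171219,  0.99373617,  0.85190528],
       [ 0.        ,  0.        ,  0.        ,  1.        ]])}
{'t': 0.1, 'joints': array([65.26551708, 26.89285741, -2.78473469, 87.86873436,  1.38194672,
       65.37419905, -4.71469988]), 'qd': array([-0.06004409, -0.1319413 ,  0.05866839, -0.107929  ,  0.08154909,
       -0.03749778,  0.10303622]), 'joint_efforts': array([ 1.20912751e-03, -5.11515677e+01, -4.66418476e-02, -2.38390231e+01,
        1.08132191e-02,  4.39794137e-03,  2.53766160e-05]), 'position': array([ 0.26441688, -0.62052076,  0.2553506 ]), 'tcp_rot': array([-1.79897901e+02,  4.40720785e-03,  2.30819422e+01]), 'contact_force': array([0.04764111, 0.01949912, 0.49563253]), 'moment': array([-0.00338382, -0.01674734,  0.02019982]), 'grip_width': 0.08491089728687756} 0.025
```

View pics/scene0.png

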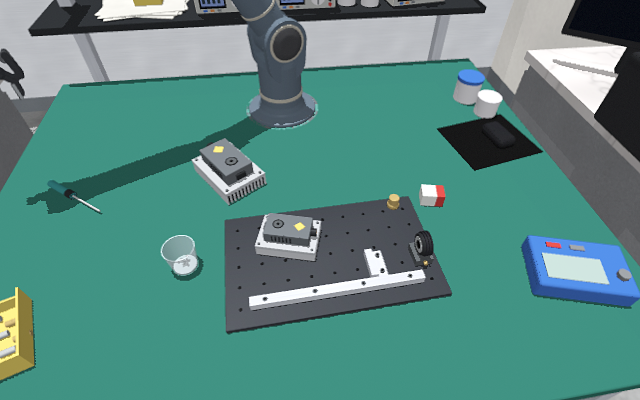

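View pics/top0.png

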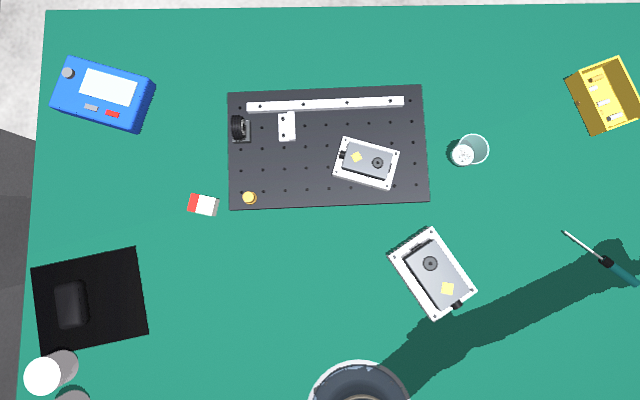

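Two candidate modules show in the top view: one on the plate at (366,162), about 60 px long, and one on the bench at (432,273), about 80 px long. The smaller one on the plate fits. I'll enlarge that area to confirm and to read corners.

```bash
cat > h.py <<'E'
from cell import env
import numpy as np, cv2
def K(m):
    f=200/np.tan(np.radians(m['fovy']/2)); return np.array([[f,0,m['cx']],[0,f,m['cy']],[0,0,1]])
def ray(n,px,z):
    m=env.camera_model(n); p=cv2.undistortPoints(np.array(px,float).reshape(-1,1,2),K(m),m['dist_coeffs']).reshape(-1,2)
    d=np.c_[p[:,0],-p[:,1],-np.ones(len(p))]@m['T'][:3,:3].T; o=m['T'][:3,3]
    return (o+d*((z-o[2])/d[:,2])[:,None])
E
python3 - <<'E'
import cv2
im=cv2.imread("pics/top0.png")
c=im[75:220,220:440]; cv2.imwrite("pics/crop1.png",cv2.resize(c,None,fx=3.6,fy=3.6,interpolation=cv2.INTER_CUBIC))
E
```

```text
(no output)
```

View pics/crop1.png

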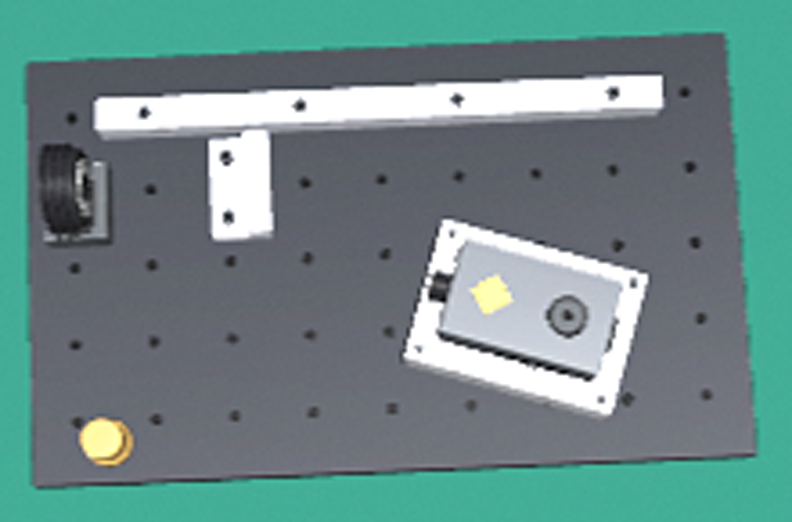

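Confirmed: the light-grey heat sink with dark housing on the plate. Its barrel (front) is at the left, crop (438,287), towards the stop and meter. Now the poses.

```bash
cat > meas.py <<'E'
from h import *
import sys
def fit(n,img):
    hsv=cv2.cvtColor(img,cv2.COLOR_RGB2HSV)
    g=img.min(axis=2)
    return g,hsv
def crop2full(p): return [((x+.5)/3.6-.5+220,(y+.5)/3.6-.5+75) for x,y in p]
mod=ray('top',crop2full([(445,219),(648,272),(612,408),(404,357)]),.042)
print('mod',mod.round(4)); print('len',[np.linalg.norm(mod[i]-mod[(i+1)%4]).round(4) for i in range(4)],'c',mod.mean(0).round(4))
pl=ray('top',crop2full([(27,63),(725,34),(757,454),(36,486)]),.012); print('plate',pl.round(4),[np.linalg.norm(pl[i]-pl[(i+1)%4]).round(4) for i in range(4)],pl.mean(0).round(4))
r=ray('top',crop2full([(95,130),(663,104),(95,99),(662,75)]),.030); print('rail',r.round(4), np.linalg.norm(r[0]-r[1]))
s=ray('top',crop2full([(268,130),(272,234)]),.030); print('stop',s.round(4))
a=[pl[0]-pl[1],pl[3]-pl[2],r[0]-r[1],r[2]-r[3],mod[0]-mod[1],mod[3]-mod[2]]
print('yaws (y-axis)',[np.degrees(np.arctan2(-v[0],v[1])).round(2) for v in a])
x=pl[0]-pl[3];x2=pl[1]-pl[2];x3=mod[0]-mod[3];x4=mod[1]-mod[2];x5=s[0]-s[1]
print('yaws x',[np.degrees(np.arctan2(v[1],v[0])).round(2) for v in (x,x2,x3,x4,x5)])
E
python3 meas.py
python3 - <<'E'
import cv2
im=cv2.imread("pics/scene0.png")
c=im[190:335,215:455]; cv2.imwrite("pics/crop2.png",cv2.resize(c,None,fx=3.3,fy=3.3,interpolation=cv2.INTER_CUBIC))
E
```

```text
mod [[ 0.6108  0.0263  0.042 ]
 [ 0.5757 -0.0989  0.042 ]
 [ 0.491  -0.074   0.042 ]
 [ 0.5241  0.0529  0.042 ]]
len [np.float64(0.13), np.float64(0.0883), np.float64(0.1312), np.float64(0.0908)] c [ 0.5504 -0.0234  0.042 ]
plate [[ 0.7272  0.2965  0.012 ]
 [ 0.7416 -0.1609  0.012 ]
 [ 0.4647 -0.1701  0.012 ]
 [ 0.4494  0.2858  0.012 ]] [np.float64(0.4576), np.float64(0.277), np.float64(0.4561), np.float64(0.278)] [0.5957 0.0628 0.012 ]
rail [[ 0.6749  0.2475  0.03  ]
 [ 0.6878 -0.1146  0.03  ]
 [ 0.6954  0.2478  0.03  ]
 [ 0.707  -0.1146  0.03  ]] 0.36237484825010874
stop [[0.6737 0.1373 0.03  ]
 [0.6058 0.1349 0.03  ]]
yaws (y-axis) [np.float64(1.8), np.float64(1.93), np.float64(2.04), np.float64(1.84), np.float64(-15.67), np.float64(-14.6)]
yaws x [np.float64(2.21), np.float64(1.9), np.float64(-17.08), np.float64(-16.36), np.float64(2.02)]
```

View pics/crop2.png

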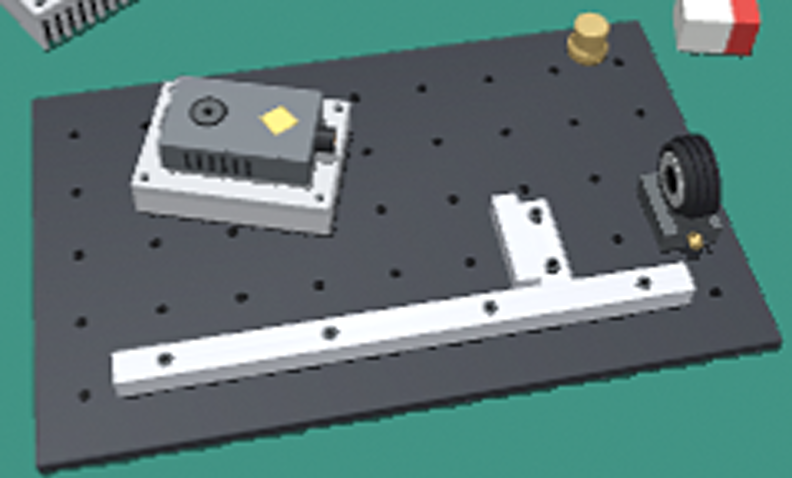

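```bash
python3 - <<'E'
from h import *
print('big',ray('top',[(431,226),(387,255),(434,321),(478,291)],.035).round(3).tolist())
print('cap',ray('top',[(249,197)],.042).round(3),'cup',ray('top',[(473,149)],.065).round(3),'carton',ray('top',[(206,203)],.035).round(3))
# tool-frame shift
s=env.sense(); y=np.radians(23.08)
tx=np.array([np.cos(y),np.sin(y),0]);ty=np.array([np.sin(y),-np.cos(y),0])
J=np.array([.5957,.0628]);a=np.radians(1.95);ex=np.array([np.cos(a),np.sin(a)]);ey=np.array([-np.sin(a),np.cos(a)])
for c in [(.6108,.0263),(.5757,-.0989),(.491,-.074),(.5241,.0529),(.5504,-.0234),(.6737,.1373),(.6058,.1349)]:
    d=np.array(c)-J; print('jig',c,(d@ex).round(4),(d@ey).round(4))
for t in [(.44,-.02)]:
    d=np.array([*t,0])-s['position']; print(t,(d@tx)/.05,(d@ty)/.05)
E
```

```text
big [[0.407, -0.163, 0.035], [0.345, -0.065, 0.035], [0.204, -0.161, 0.035], [0.266, -0.258, 0.035]]
cap [[0.474 0.236 0.042]] cup [[ 0.571 -0.253  0.065]] carton [[0.463 0.333 0.035]]
jig (0.6108, 0.0263) 0.0138 -0.037
jig (0.5757, -0.0989) -0.0255 -0.1609
jig (0.491, -0.074) -0.1093 -0.1332
jig (0.5241, 0.0529) -0.0719 -0.0075
jig (0.5504, -0.0234) -0.0482 -0.0846
jig (0.6737, 0.1373) 0.0805 0.0718
jig (0.6058, 0.1349) 0.0125 0.0717
(0.44, -0.02) 7.938858522116445 -9.672454414681072
```

```bash
python3 -m pendant '[{"claw":0.7,"linear":[0.3,-0.35,0],"delta_rot":[0,0,0.2]},{"claw":0.7,"linear":[0.8,-0.95,0],"delta_rot":[0,0,0.4]},{"claw":0.7,"linear":[1.4,-1.65,0],"delta_rot":[0,0,0.7]},{"claw":0.7,"linear":[2.0,-2.35,0],"delta_rot":[0,0,1.0]},{"claw":0.7,"linear":[2.6,-3.05,0],"delta_rot":[0,0,1.4]},{"claw":0.7,"linear":[3.2,-3.75,0],"delta_rot":[0,0,1.8]},{"claw":0.7,"linear":[3.8,-4.4,0],"delta_rot":[0,0,2.2]},{"claw":0.7,"linear":[4.2,-4.85,0.2],"delta_rot":[0,0,2.64]}]' 40
```

```text
t: 0.9
position: [0.3642, -0.3127, 0.2471]
tcp_rot: [179.9, -0.1, 2.0]
contact_force: [0.2, -0.5, 0.9]
grip_width: 0.0599
```

```bash
python3 -m pendant '[{"claw":0.7,"linear":[0.3,-0.8,0.1],"delta_rot":[0,0,0]},{"claw":0.7,"linear":[0.6,-1.6,0.3],"delta_rot":[0,0,0]},{"claw":0.7,"linear":[0.9,-2.4,0.6],"delta_rot":[0,0,0]},{"claw":0.7,"linear":[1.2,-3.2,1.0],"delta_rot":[0,0,0]},{"claw":0.7,"linear":[1.5,-4.0,1.4],"delta_rot":[0,0,0]},{"claw":0.7,"linear":[1.7,-4.7,1.8],"delta_rot":[0,0,0]},{"claw":0.7,"linear":[1.9,-5.4,2.2],"delta_rot":[0,0,0]},{"claw":0.7,"linear":[2.1,-5.8,2.5],"delta_rot":[0,0,0]}]'
python3 -m pendant '[{"claw":0.7,"linear":[0,0,0.2],"delta_rot":[0,0,0]},{"claw":0.7,"linear":[0,0,0.4],"delta_rot":[0,0,0]},{"claw":0.7,"linear":[0,0,0.6],"delta_rot":[0,0,0]},{"claw":0.7,"linear":[0,0,0.8],"delta_rot":[0,0,0]},{"claw":0.7,"linear":[0,0,1.0],"delta_rot":[0,0,0]},{"claw":0.7,"linear":[0,0,1.2],"delta_rot":[0,0,0]},{"claw":0.7,"linear":[0,0,1.3],"delta_rot":[0,0,0]},{"claw":0.7,"linear":[0,0,1.4],"delta_rot":[0,0,0]}]'
python3 - <<'E'
from h import *
for n in("scene","top"): cv2.imwrite(f"pics/{n}1.png",cv2.resize(env.grab_frame(n)[:,:,::-1][90:330,200:500] if n=="scene" else env.grab_frame(n)[:,:,::-1][70:310,200:500],None,fx=2.4,fy=2.4))
E
```

```text
t: 1.7
position: [0.4572, -0.0192, 0.1201]
tcp_rot: [-179.9, 0.1, 2.2]
contact_force: [-0.1, -0.1, -0.7]
grip_width: 0.0598
t: 2.5
position: [0.4578, -0.0223, 0.0508]
tcp_rot: [180.0, 0.0, 1.9]
contact_force: [1.0, -0.2, 0.6]
grip_width: 0.0601
```

View pics/scene1.png

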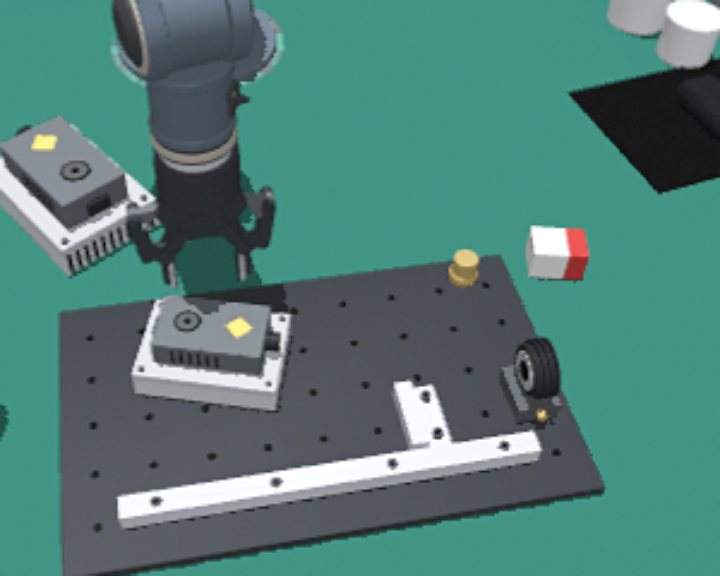

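View pics/top1.png

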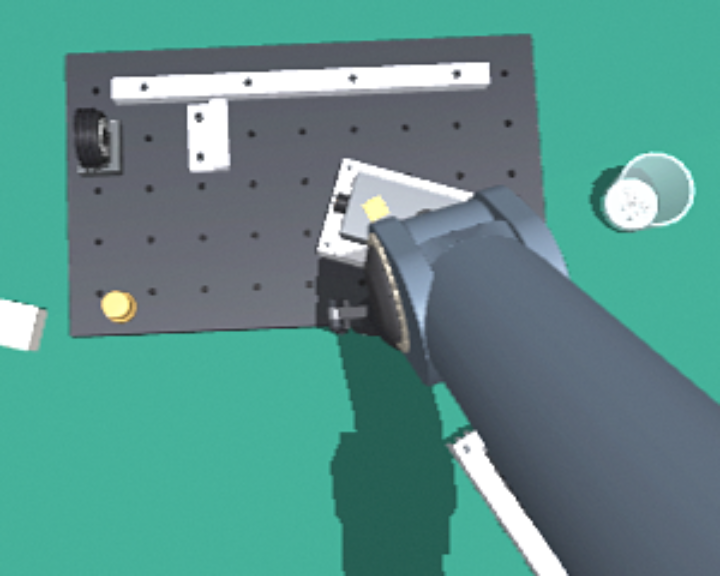

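The tool is on the near side of the module: fingers at (170,272) and (243,262) in the scene crop, and the housing is untouched. Lower slightly and start pushing along the tool's x.

```bash
python3 -m pendant '[{"claw":0.7,"linear":[0,0,0.1],"delta_rot":[0,0,0]},{"claw":0.7,"linear":[0.1,0,0.1],"delta_rot":[0,0,0]},{"claw":0.7,"linear":[0.2,0,0.1],"delta_rot":[0,0,0]},{"claw":0.7,"linear":[0.3,0,0.1],"delta_rot":[0,0,0]},{"claw":0.7,"linear":[0.4,0,0.1],"delta_rot":[0,0,0]},{"claw":0.7,"linear":[0.5,0,0.1],"delta_rot":[0,0,0]},{"claw":0.7,"linear":[0.6,0,0.1],"delta_rot":[0,0,0]},{"claw":0.7,"linear":[0.7,0,0.1],"delta_rot":[0,0,0]}]'
python3 - <<'E'
from h import *
cv2.imwrite("pics/scene2.png",cv2.resize(env.grab_frame("scene")[:,:,::-1][130:340,200:470],None,fx=2.8,fy=2.8))
E
```

```text
t: 3.4
position: [0.4919, -0.0215, 0.0459]
tcp_rot: [180.0, 0.2, 1.9]
contact_force: [-3.6, -1.4, 0.6]
grip_width: 0.0599
```

View pics/scene2.png

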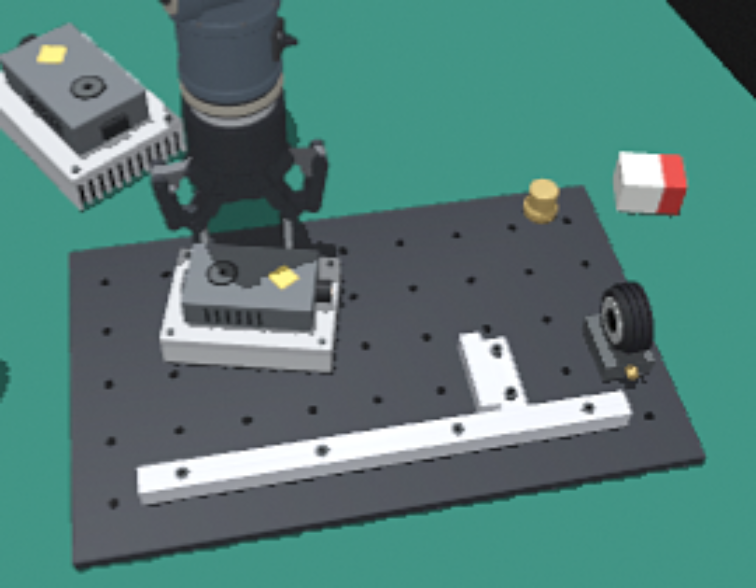

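Contact at about 4 N, and the module is turning square as intended. Continue.

```bash
python3 -m pendant '[{"claw":0.7,"linear":[0.12,0,0],"delta_rot":[0,0,0]},{"claw":0.7,"linear":[0.24,0,0],"delta_rot":[0,0,0]},{"claw":0.7,"linear":[0.36,0,0],"delta_rot":[0,0,0]},{"claw":0.7,"linear":[0.48,0,0],"delta_rot":[0,0,0]},{"claw":0.7,"linear":[0.6,0,0],"delta_rot":[0,0,0]},{"claw":0.7,"linear":[0.72,0,0],"delta_rot":[0,0,0]},{"claw":0.7,"linear":[0.84,0,0],"delta_rot":[0,0,0]},{"claw":0.7,"linear":[0.96,0,0],"delta_rot":[0,0,0]}]'
python3 - <<'E'
from h import *
cv2.imwrite("pics/scene3.png",cv2.resize(env.grab_frame("scene")[:,:,::-1][130:340,200:470],None,fx=2.8,fy=2.8))
E
```

```text
t: 4.25
position: [0.5407, -0.019, 0.0463]
tcp_rot: [-180.0, 0.1, 2.0]
contact_force: [-5.1, -1.1, 0.9]
grip_width: 0.0595
```

View pics/scene3.png

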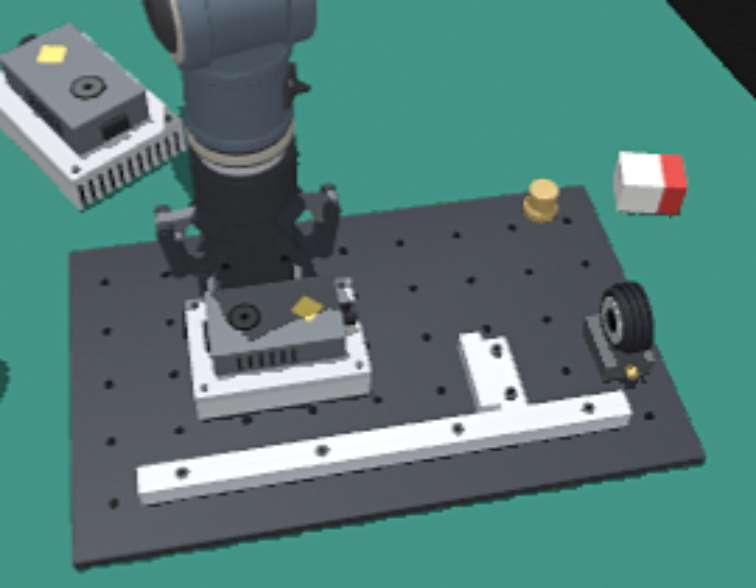

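The module is now parallel to the rail, with about 40 mm to go. Continue, stopping a little short.

```bash
python3 -m pendant '[{"claw":0.7,"linear":[0.1,0,0],"delta_rot":[0,0,0]},{"claw":0.7,"linear":[0.2,0,0],"delta_rot":[0,0,0]},{"claw":0.7,"linear":[0.3,0,0],"delta_rot":[0,0,0]},{"claw":0.7,"linear":[0.4,0,0],"delta_rot":[0,0,0]},{"claw":0.7,"linear":[0.5,0,0],"delta_rot":[0,0,0]},{"claw":0.7,"linear":[0.6,0,0],"delta_rot":[0,0,0]},{"claw":0.7,"linear":[0.66,0,0],"delta_rot":[0,0,0]},{"claw":0.7,"linear":[0.7,0,0],"delta_rot":[0,0,0]}]'
python3 -m pendant '[{"claw":0.7,"linear":[0.02,0,0],"delta_rot":[0,0,0]},{"claw":0.7,"linear":[0.04,0,0],"delta_rot":[0,0,0]},{"claw":0.7,"linear":[0.06,0,0],"delta_rot":[0,0,0]},{"claw":0.7,"linear":[0.08,0,0],"delta_rot":[0,0,0]},{"claw":0.7,"linear":[0.1,0,0],"delta_rot":[0,0,0]},{"claw":0.7,"linear":[0.1,0,0],"delta_rot":[0,0,0]},{"claw":0.7,"linear":[0.1,0,0],"delta_rot":[0,0,0]},{"claw":0.7,"linear":[0.1,0,0],"delta_rot":[0,0,0]}]'
python3 - <<'E'
from h import *
cv2.imwrite("pics/scene4.png",cv2.resize(env.grab_frame("scene")[:,:,::-1][130:340,200:470],None,fx=2.8,fy=2.8))
E
```

```text
t: 5.1
position: [0.5759, -0.0181, 0.0463]
tcp_rot: [180.0, 0.0, 2.0]
contact_force: [-5.2, -0.6, 2.9]
grip_width: 0.06
t: 5.9
position: [0.581, -0.018, 0.0464]
tcp_rot: [180.0, -0.0, 2.0]
contact_force: [-4.0, -0.4, 1.6]
grip_width: 0.0599
```

View pics/scene4.png

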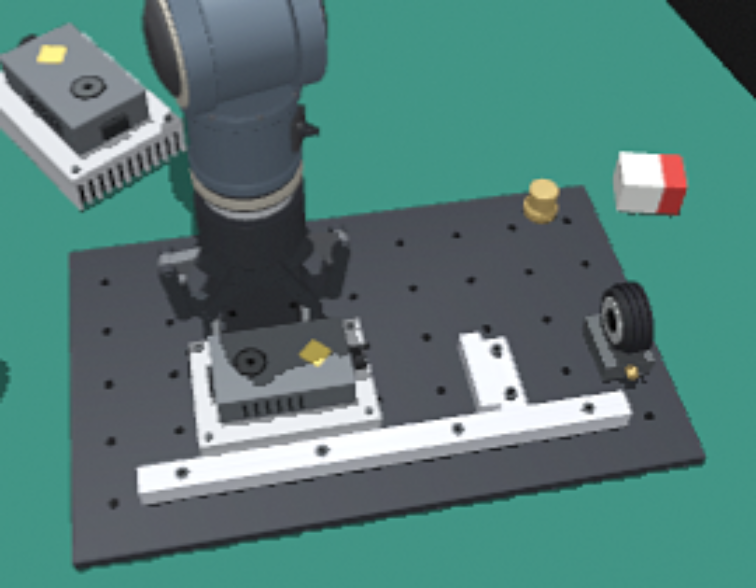

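```bash
python3 -m pendant '[{"claw":0.7,"linear":[0.02,0,0],"delta_rot":[0,0,0]},{"claw":0.7,"linear":[0.04,0,0],"delta_rot":[0,0,0]},{"claw":0.7,"linear":[0.06,0,0],"delta_rot":[0,0,0]},{"claw":0.7,"linear":[0.06,0,0],"delta_rot":[0,0,0]},{"claw":0.7,"linear":[0.06,0,0],"delta_rot":[0,0,0]},{"claw":0.7,"linear":[0.06,0,0],"delta_rot":[0,0,0]},{"claw":0.7,"linear":[0.06,0,0],"delta_rot":[0,0,0]},{"claw":0.7,"linear":[0.06,0,0],"delta_rot":[0,0,0]}]'
```

```text
t: 6.75
position: [0.5824, -0.0179, 0.0462]
tcp_rot: [180.0, 0.2, 2.0]
contact_force: [-7.8, -0.5, 5.9]
grip_width: 0.0598
```

```bash
python3 -m pendant '[{"claw":0.7,"linear":[0.02,0,0],"delta_rot":[0,0,0]},{"claw":0.7,"linear":[0.04,0,0],"delta_rot":[0,0,0]},{"claw":0.7,"linear":[0.04,0,0],"delta_rot":[0,0,0]},{"claw":0.7,"linear":[0.04,0,0],"delta_rot":[0,0,0]},{"claw":0.7,"linear":[0.04,0,0],"delta_rot":[0,0,0]},{"claw":0.7,"linear":[0.04,0,0],"delta_rot":[0,0,0]},{"claw":0.7,"linear":[0.04,0,0],"delta_rot":[0,0,0]},{"claw":0.7,"linear":[0.04,0,0],"delta_rot":[0,0,0]}]'
```

```text
t: 7.55
position: [0.5824, -0.0179, 0.0459]
tcp_rot: [180.0, 0.4, 2.0]
contact_force: [-11.0, -0.0, 7.1]
grip_width: 0.0598
```

The module stopped moving while the force rose to 11 N, so it is on the rail. Back off, raise, and turn the tool towards the rear-end push.

```bash
python3 -m pendant '[{"claw":0.7,"linear":[-0.3,0,0],"delta_rot":[0,0,0]},{"claw":0.7,"linear":[-0.7,0,-0.1],"delta_rot":[0,0,0]},{"claw":0.7,"linear":[-0.8,0,-0.5],"delta_rot":[0,0,0]},{"claw":0.7,"linear":[-0.8,0,-1.1],"delta_rot":[0,0,0]},{"claw":0.7,"linear":[-0.8,0.3,-1.7],"delta_rot":[0,0,-1]},{"claw":0.7,"linear":[-0.5,0.9,-2.2],"delta_rot":[0,0,-2]},{"claw":0.7,"linear":[-0.2,1.6,-2.4],"delta_rot":[0,0,-3]},{"claw":0.7,"linear":[0.2,2.3,-2.4],"delta_rot":[0,0,-4]}]'
python3 - <<'E'
from h import *
for n in("scene","top"):
    im=env.grab_frame(n)[:,:,::-1]; cv2.imwrite(f"pics/{n}5_full.png",im)
    c=im[190:335,215:455] if n=="scene" else im[75:220,220:440]
    cv2.imwrite(f"pics/{n}5.png",cv2.resize(c,None,fx=3.3,fy=3.3,interpolation=cv2.INTER_CUBIC))
E
```

```text
t: 8.35
position: [0.6031, -0.1338, 0.1698]
tcp_rot: [179.6, -0.4, 34.3]
contact_force: [0.8, 1.0, -0.7]
grip_width: 0.0599
```

View pics/scene5.png

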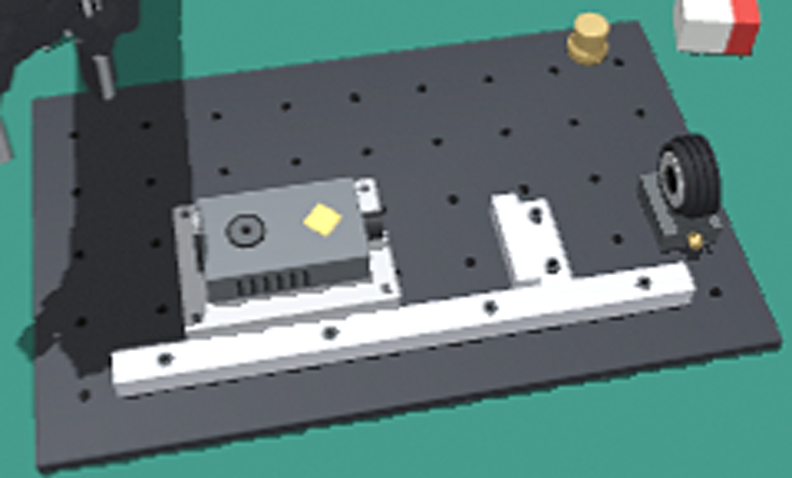

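View pics/top5.png

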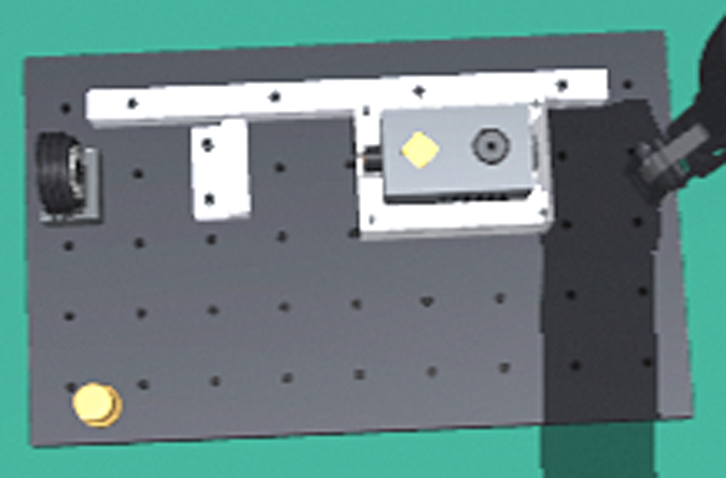

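The module lies along the rail. Top crop: its front edge is at x≈357, its rear at x≈551, and the stop face at x≈248. Compute the distances.

```bash
python3 - <<'E'
from h import *
J=np.array([.5957,.0628]);a=np.radians(1.95);ex=np.array([np.cos(a),np.sin(a)]);ey=np.array([-np.sin(a),np.cos(a)])
f=lambda p:[((x+.5)/3.3-.5+220,(y+.5)/3.3-.5+75) for x,y in p]
for nm,p,z in [('front',[(356,120),(360,225)],.042),('rear',[(550,110),(552,215)],.042),('stop',[(247,120),(249,215)],.030),('nearedge',[(362,231),(551,220)],.042)]:
    w=ray('top',f(p),z)[:,:2]-J; print(nm,np.c_[w@ex,w@ey].round(4).tolist())
s=env.sense(); w=s['position'][:2]-J; print('tcp jig',w@ex,w@ey,s['tcp_rot'])
tgt=J+.035*ex-.195*ey; print(tgt)
yw=np.radians(33.95); d=tgt-s['position'][:2]
print('tool', (d@[np.cos(yw),np.sin(yw)])/.05,(d@[np.sin(yw),-np.cos(yw)])/.05)
E
```

```text
front [[0.0721, -0.0044], [-0.0015, -0.0038]]
rear [[0.0731, -0.1374], [-0.0005, -0.1341]]
stop [[0.0798, 0.0709], [0.0122, 0.072]]
nearedge [[-0.0057, -0.0049], [-0.0039, -0.1332]]
tcp jig 0.0009270074288330669 -0.20283775954206895 [179.5850898   -0.26228634  33.51559966]
[ 0.63731506 -0.13089612]
tool 0.6609783250020029 0.22818276191505618
```

```bash
python3 -m pendant '[{"claw":0.45,"linear":[0.1,0.05,0],"delta_rot":[0,0,-1]},{"claw":0.45,"linear":[0.3,0.1,0],"delta_rot":[0,0,-2]},{"claw":0.45,"linear":[0.5,0.2,0],"delta_rot":[0,0,-3]},{"claw":0.45,"linear":[0.66,0.23,0.2],"delta_rot":[0,0,-4]},{"claw":0.45,"linear":[0.66,0.23,0.5],"delta_rot":[0,0,-5]},{"claw":0.45,"linear":[0.66,0.23,0.8],"delta_rot":[0,0,-6]},{"claw":0.45,"linear":[0.66,0.23,1.1],"delta_rot":[0,0,-7]},{"claw":0.45,"linear":[0.66,0.23,1.3],"delta_rot":[0,0,-7.25]}]'
python3 -m pendant '[{"claw":0.45,"linear":[0,0,0.2],"delta_rot":[0,0,0]},{"claw":0.45,"linear":[0,0,0.4],"delta_rot":[0,0,0]},{"claw":0.45,"linear":[0,0,0.6],"delta_rot":[0,0,0]},{"claw":0.45,"linear":[0,0,0.8],"delta_rot":[0,0,0]},{"claw":0.45,"linear":[0,0,0.95],"delta_rot":[0,0,0]},{"claw":0.45,"linear":[0,0,1.02],"delta_rot":[0,0,0]},{"claw":0.45,"linear":[0,0,1.02],"delta_rot":[0,0,0]},{"claw":0.45,"linear":[0,0,1.02],"delta_rot":[0,0,0]}]'
python3 - <<'E'
from h import *
cv2.imwrite("pics/scene6.png",cv2.resize(env.grab_frame("scene")[:,:,::-1][130:340,200:470],None,fx=2.8,fy=2.8))
E
```

```text
t: 9.25
position: [0.6341, -0.1231, 0.1003]
tcp_rot: [179.9, -0.1, 92.0]
contact_force: [0.0, -0.1, -0.9]
grip_width: 0.0384
t: 10.05
position: [0.6338, -0.1234, 0.0506]
tcp_rot: [180.0, 0.0, 92.0]
contact_force: [0.7, -0.3, 0.2]
grip_width: 0.0386
```

View pics/scene6.png

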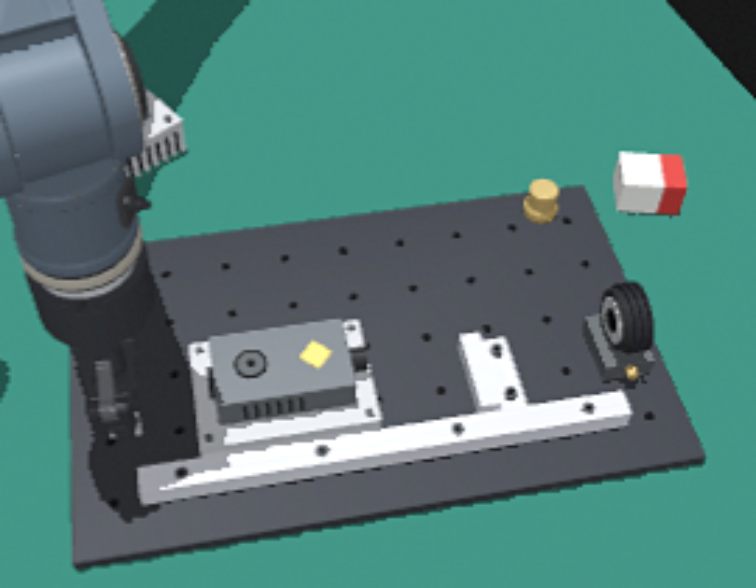

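The tool is down behind the module's rear end, off the rail (tips at about (110,410) and (138,430)). Push along the tool's x towards the stop, about 116 mm in total.

```bash
python3 -m pendant '[{"claw":0.45,"linear":[0.2,0,0],"delta_rot":[0,0,0]},{"claw":0.45,"linear":[0.4,0,0],"delta_rot":[0,0,0]},{"claw":0.45,"linear":[0.6,0,0],"delta_rot":[0,0,0]},{"claw":0.45,"linear":[0.7,0,0],"delta_rot":[0,0,0]},{"claw":0.45,"linear":[0.8,0,0],"delta_rot":[0,0,0]},{"claw":0.45,"linear":[0.9,0,0],"delta_rot":[0,0,0]},{"claw":0.45,"linear":[1.0,0,0],"delta_rot":[0,0,0]},{"claw":0.45,"linear":[1.1,0,0],"delta_rot":[0,0,0]}]'
python3 -m pendant '[{"claw":0.45,"linear":[0.1,0,0],"delta_rot":[0,0,0]},{"claw":0.45,"linear":[0.2,0,0],"delta_rot":[0,0,0]},{"claw":0.45,"linear":[0.3,0,0],"delta_rot":[0,0,0]},{"claw":0.45,"linear":[0.4,0,0],"delta_rot":[0,0,0]},{"claw":0.45,"linear":[0.5,0,0],"delta_rot":[0,0,0]},{"claw":0.45,"linear":[0.6,0,0],"delta_rot":[0,0,0]},{"claw":0.45,"linear":[0.7,0,0],"delta_rot":[0,0,0]},{"claw":0.45,"linear":[0.8,0,0],"delta_rot":[0,0,0]}]'
python3 - <<'E'
from h import *
cv2.imwrite("pics/scene7.png",cv2.resize(env.grab_frame("scene")[:,:,::-1][130:340,200:470],None,fx=2.8,fy=2.8))
E
```

```text
t: 10.9
position: [0.6317, -0.0712, 0.0505]
tcp_rot: [-180.0, 0.2, 91.8]
contact_force: [-0.4, -4.8, 2.1]
grip_width: 0.0385
t: 11.7
position: [0.6304, -0.0286, 0.0504]
tcp_rot: [180.0, 0.0, 91.9]
contact_force: [-0.0, -4.6, 3.1]
grip_width: 0.0384
```

View pics/scene7.png

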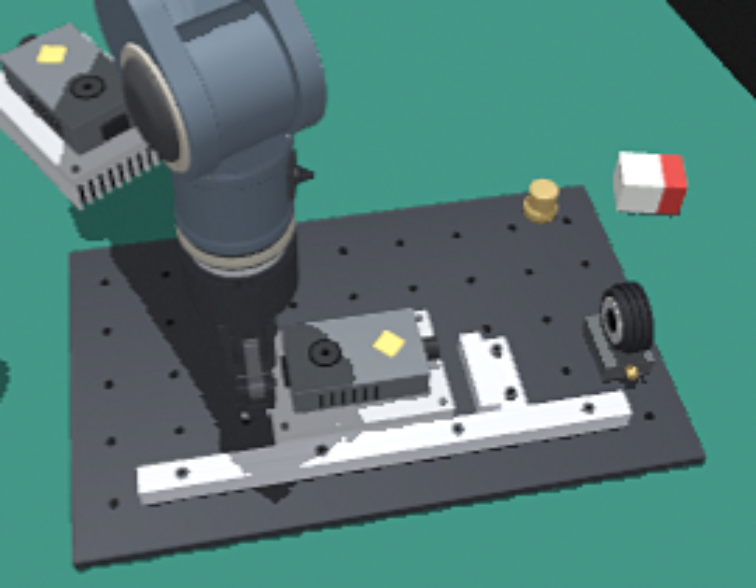

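```bash
python3 -m pendant '[{"claw":0.45,"linear":[0.06,0,0],"delta_rot":[0,0,0]},{"claw":0.45,"linear":[0.12,0,0],"delta_rot":[0,0,0]},{"claw":0.45,"linear":[0.18,0,0],"delta_rot":[0,0,0]},{"claw":0.45,"linear":[0.24,0,0],"delta_rot":[0,0,0]},{"claw":0.45,"linear":[0.3,0,0],"delta_rot":[0,0,0]},{"claw":0.45,"linear":[0.34,0,0],"delta_rot":[0,0,0]},{"claw":0.45,"linear":[0.38,0,0],"delta_rot":[0,0,0]},{"claw":0.45,"linear":[0.4,0,0],"delta_rot":[0,0,0]}]'
python3 -m pendant '[{"claw":0.45,"linear":[0.01,0,0],"delta_rot":[0,0,0]},{"claw":0.45,"linear":[0.02,0,0],"delta_rot":[0,0,0]},{"claw":0.45,"linear":[0.03,0,0],"delta_rot":[0,0,0]},{"claw":0.45,"linear":[0.04,0,0],"delta_rot":[0,0,0]},{"claw":0.45,"linear":[0.05,0,0],"delta_rot":[0,0,0]},{"claw":0.45,"linear":[0.06,0,0],"delta_rot":[0,0,0]},{"claw":0.45,"linear":[0.06,0,0],"delta_rot":[0,0,0]},{"claw":0.45,"linear":[0.06,0,0],"delta_rot":[0,0,0]}]'
```

```text
t: 12.55
position: [0.6296, -0.0085, 0.0504]
tcp_rot: [180.0, 0.0, 92.0]
contact_force: [-0.4, -5.9, 2.7]
grip_width: 0.0382
t: 13.35
position: [0.6295, -0.0058, 0.0504]
tcp_rot: [180.0, 0.0, 91.9]
contact_force: [1.4, -5.6, 3.5]
grip_width: 0.0389
```

```bash
python3 -m pendant '[{"claw":0.45,"linear":[0.02,0,0],"delta_rot":[0,0,0]},{"claw":0.45,"linear":[0.04,0,0],"delta_rot":[0,0,0]},{"claw":0.45,"linear":[0.06,0,0],"delta_rot":[0,0,0]},{"claw":0.45,"linear":[0.06,0,0],"delta_rot":[0,0,0]},{"claw":0.45,"linear":[0.06,0,0],"delta_rot":[0,0,0]},{"claw":0.45,"linear":[0.06,0,0],"delta_rot":[0,0,0]},{"claw":0.45,"linear":[0.06,0,0],"delta_rot":[0,0,0]},{"claw":0.45,"linear":[0.06,0,0],"delta_rot":[0,0,0]}]'
python3 - <<'E'
from h import *
cv2.imwrite("pics/scene8.png",cv2.resize(env.grab_frame("scene")[:,:,::-1][220:320,270:430],None,fx=4.5,fy=4.5))
E
```

```text
t: 14.15
position: [0.6295, -0.0051, 0.0504]
tcp_rot: [-180.0, 0.2, 91.9]
contact_force: [0.3, -8.5, 3.6]
grip_width: 0.0382
```

View pics/scene8.png

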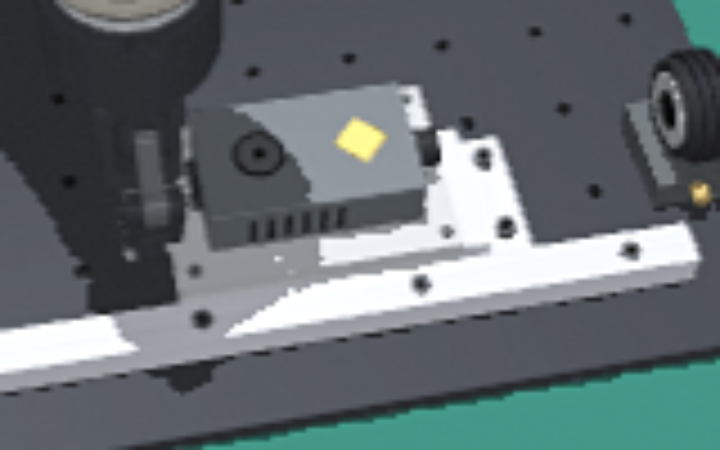

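The front end appears to be against the stop, at about (440,200). One small confirming push.

```bash
python3 -m pendant '[{"claw":0.45,"linear":[0.02,0,0],"delta_rot":[0,0,0]},{"claw":0.45,"linear":[0.04,0,0],"delta_rot":[0,0,0]},{"claw":0.45,"linear":[0.06,0,0],"delta_rot":[0,0,0]},{"claw":0.45,"linear":[0.06,0,0],"delta_rot":[0,0,0]},{"claw":0.45,"linear":[0.06,0,0],"delta_rot":[0,0,0]},{"claw":0.45,"linear":[0.06,0,0],"delta_rot":[0,0,0]},{"claw":0.45,"linear":[0.06,0,0],"delta_rot":[0,0,0]},{"claw":0.45,"linear":[0.06,0,0],"delta_rot":[0,0,0]}]'
```

```text
t: 15.0
position: [0.6294, -0.005, 0.0504]
tcp_rot: [-179.9, 0.4, 91.8]
contact_force: [0.2, -12.4, 6.2]
grip_width: 0.0386
```

```bash
python3 -m pendant '[{"claw":0.45,"linear":[-0.3,0,0],"delta_rot":[0,0,0]},{"claw":0.45,"linear":[-0.7,0,0],"delta_rot":[0,0,0]},{"claw":0.45,"linear":[-0.9,0,-0.5],"delta_rot":[0,0,0]},{"claw":0.45,"linear":[-0.9,0,-1.2],"delta_rot":[0,0,0]},{"claw":0.45,"linear":[-0.9,-0.2,-1.9],"delta_rot":[0,0,1]},{"claw":0.45,"linear":[-0.9,-0.8,-2.2],"delta_rot":[0,0,2]},{"claw":0.45,"linear":[-0.9,-1.5,-2.2],"delta_rot":[0,0,3]},{"claw":0.45,"linear":[-0.9,-2.3,-2.2],"delta_rot":[0,0,4]}]'
python3 - <<'E'
from h import *
for n in("scene","top"):
    im=env.grab_frame(n)[:,:,::-1]
    c=im[210:320,270:430] if n=="scene" else im[85:165,260:420]
    cv2.imwrite(f"pics/{n}9.png",cv2.resize(c,None,fx=4.5,fy=4.5,interpolation=cv2.INTER_CUBIC))
E
```

```text
t: 15.8
position: [0.5152, -0.0462, 0.1605]
tcp_rot: [180.0, -0.2, 59.7]
contact_force: [-0.2, -0.9, -0.6]
grip_width: 0.0387
```

View pics/scene9.png

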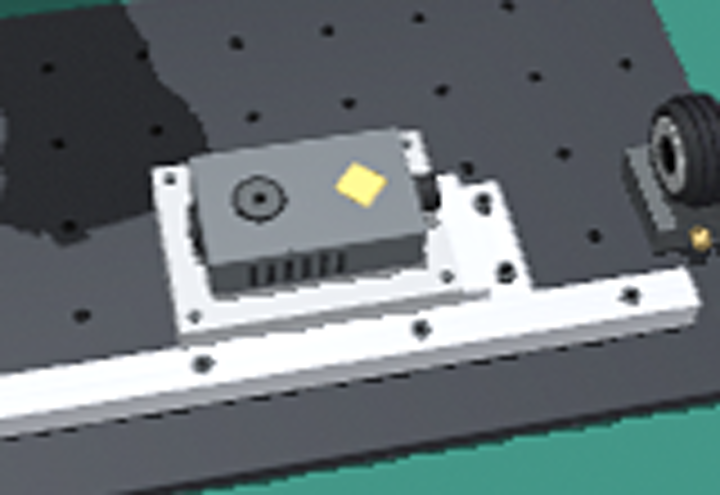

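View pics/top9.png

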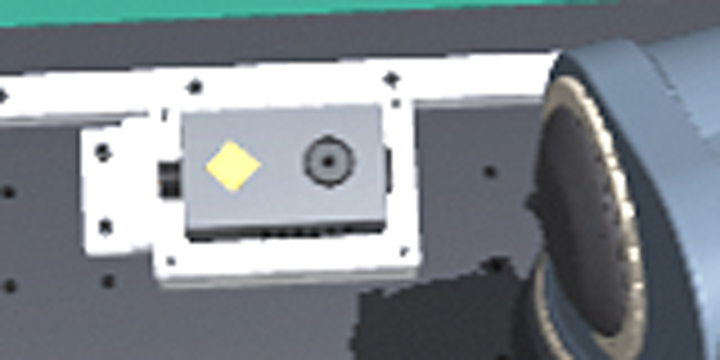

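Both faces look closed, but the rail contact may have relaxed during the second push. I'll do one gentle squaring press towards the rail to make sure.

```bash
python3 -m pendant '[{"claw":0.7,"linear":[0.3,-0.1,0],"delta_rot":[0,0,1]},{"claw":0.7,"linear":[0.6,-0.2,0],"delta_rot":[0,0,2]},{"claw":0.7,"linear":[1.0,-0.3,0],"delta_rot":[0,0,3]},{"claw":0.7,"linear":[1.4,-0.4,0],"delta_rot":[0,0,4]},{"claw":0.7,"linear":[1.8,-0.5,0],"delta_rot":[0,0,5]},{"claw":0.7,"linear":[2.1,-0.65,0],"delta_rot":[0,0,6]},{"claw":0.7,"linear":[2.2,-0.7,0],"delta_rot":[0,0,7]},{"claw":0.7,"linear":[2.2,-0.7,0],"delta_rot":[0,0,7.25]}]'
python3 -m pendant '[{"claw":0.7,"linear":[0,0,0.3],"delta_rot":[0,0,0]},{"claw":0.7,"linear":[0,0,0.6],"delta_rot":[0,0,0]},{"claw":0.7,"linear":[0,0,1.0],"delta_rot":[0,0,0]},{"claw":0.7,"linear":[0,0,1.4],"delta_rot":[0,0,0]},{"claw":0.7,"linear":[0,0,1.7],"delta_rot":[0,0,0]},{"claw":0.7,"linear":[0,0,2.0],"delta_rot":[0,0,0]},{"claw":0.7,"linear":[0,0,2.2],"delta_rot":[0,0,0]},{"claw":0.7,"linear":[0,0,2.26],"delta_rot":[0,0,0]}]'
```

```text
t: 16.7
position: [0.5404, 0.0681, 0.1598]
tcp_rot: [-179.8, 0.0, 2.1]
contact_force: [0.1, -0.2, -0.2]
grip_width: 0.0598
t: 17.5
position: [0.54, 0.0648, 0.046]
tcp_rot: [-180.0, 0.1, 2.0]
contact_force: [-0.3, -0.1, -0.7]
grip_width: 0.0598
```

```bash
python3 -m pendant '[{"claw":0.7,"linear":[0.1,0,0],"delta_rot":[0,0,0]},{"claw":0.7,"linear":[0.25,0,0],"delta_rot":[0,0,0]},{"claw":0.7,"linear":[0.4,0,0],"delta_rot":[0,0,0]},{"claw":0.7,"linear":[0.5,0,0],"delta_rot":[0,0,0]},{"claw":0.7,"linear":[0.58,0,0],"delta_rot":[0,0,0]},{"claw":0.7,"linear":[0.64,0,0],"delta_rot":[0,0,0]},{"claw":0.7,"linear":[0.68,0,0],"delta_rot":[0,0,0]},{"claw":0.7,"linear":[0.7,0,0],"delta_rot":[0,0,0]}]'
python3 -m pendant '[{"claw":0.7,"linear":[0.02,0,0],"delta_rot":[0,0,0]},{"claw":0.7,"linear":[0.04,0,0],"delta_rot":[0,0,0]},{"claw":0.7,"linear":[0.06,0,0],"delta_rot":[0,0,0]},{"claw":0.7,"linear":[0.08,0,0],"delta_rot":[0,0,0]},{"claw":0.7,"linear":[0.1,0,0],"delta_rot":[0,0,0]},{"claw":0.7,"linear":[0.12,0,0],"delta_rot":[0,0,0]},{"claw":0.7,"linear":[0.14,0,0],"delta_rot":[0,0,0]},{"claw":0.7,"linear":[0.14,0,0],"delta_rot":[0,0,0]}]'
```

```text
t: 18.3
position: [0.5757, 0.0655, 0.0473]
tcp_rot: [180.0, 0.0, 2.0]
contact_force: [0.1, 0.1, -1.0]
grip_width: 0.0598
t: 19.1
position: [0.5797, 0.0654, 0.0468]
tcp_rot: [179.9, 0.4, 2.0]
contact_force: [-7.3, 0.4, 4.7]
grip_width: 0.06
```

```bash
python3 -m pendant '[{"claw":0.7,"linear":[0.02,0,0],"delta_rot":[0,0,0]},{"claw":0.7,"linear":[0.04,0,0],"delta_rot":[0,0,0]},{"claw":0.7,"linear":[0.06,0,0],"delta_rot":[0,0,0]},{"claw":0.7,"linear":[0.06,0,0],"delta_rot":[0,0,0]},{"claw":0.7,"linear":[0.06,0,0],"delta_rot":[0,0,0]},{"claw":0.7,"linear":[0.06,0,0],"delta_rot":[0,0,0]},{"claw":0.7,"linear":[0.06,0,0],"delta_rot":[0,0,0]},{"claw":0.7,"linear":[0.06,0,0],"delta_rot":[0,0,0]}]'
python3 -m pendant '[{"claw":0.7,"linear":[-0.2,0,0],"delta_rot":[0,0,0]},{"claw":0.7,"linear":[-0.6,0,0],"delta_rot":[0,0,0]},{"claw":0.7,"linear":[-1.0,0,0],"delta_rot":[0,0,0]},{"claw":0.7,"linear":[-1.1,0,-0.5],"delta_rot":[0,0,0]},{"claw":0.7,"linear":[-1.2,0,-1.2],"delta_rot":[0,0,0]},{"claw":0.7,"linear":[-1.4,0.6,-2.0],"delta_rot":[0,0,0]},{"claw":0.7,"linear":[-1.6,1.4,-2.6],"delta_rot":[0,0,0]},{"claw":0.7,"linear":[-1.6,2.2,-2.8],"delta_rot":[0,0,0]}]'
python3 -m pendant '[{"claw":0.7,"linear":[0,0.8,0],"delta_rot":[0,0,0]},{"claw":0.7,"linear":[0,1.6,0],"delta_rot":[0,0,0]},{"claw":0.7,"linear":[0,2.4,0],"delta_rot":[0,0,0]},{"claw":0.7,"linear":[0,3.0,0],"delta_rot":[0,0,0]},{"claw":0.7,"linear":[0,3.3,0],"delta_rot":[0,0,0]},{"claw":0.7,"linear":[0,3.3,0],"delta_rot":[0,0,0]},{"claw":0.7,"linear":[0,3.3,0],"delta_rot":[0,0,0]},{"claw":0.7,"linear":[0,3.3,0],"delta_rot":[0,0,0]}]'
python3 - <<'E'
from h import *
for n in("scene","top"):
    im=env.grab_frame(n)[:,:,::-1]; cv2.imwrite(f"pics/{n}10_full.png",im)
    c=im[210:320,270:430] if n=="scene" else im[75:220,220:440]
    cv2.imwrite(f"pics/{n}10.png",cv2.resize(c,None,fx=(4.5 if n=="scene" else 3.6),fy=(4.5 if n=="scene" else 3.6),interpolation=cv2.INTER_CUBIC))
E
```

```text
t: 19.9
position: [0.5799, 0.0654, 0.0464]
tcp_rot: [179.9, 0.7, 2.0]
contact_force: [-13.2, -0.7, 9.0]
grip_width: 0.0599
t: 20.7
position: [0.5106, -0.0472, 0.1909]
tcp_rot: [179.9, -0.4, 2.1]
contact_force: [1.2, -0.6, -0.6]
grip_width: 0.06
t: 21.5
position: [0.5154, -0.2093, 0.1874]
tcp_rot: [-179.9, -0.0, 2.2]
contact_force: [0.4, 0.1, -0.3]
grip_width: 0.0594
```

View pics/scene10.png

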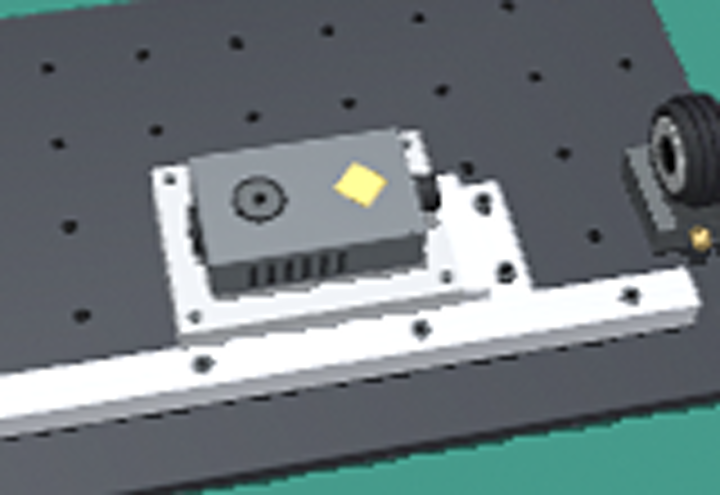

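View pics/top10.png

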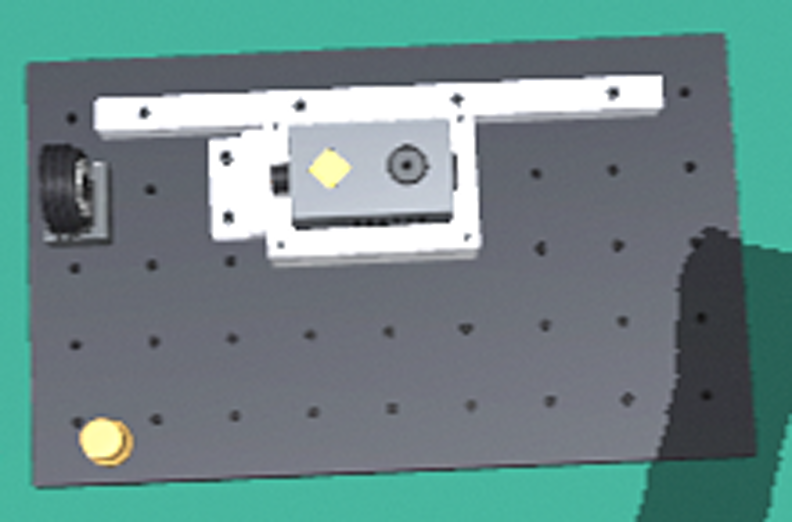

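```bash
python3 - <<'E'
from h import *
J=np.array([.5957,.0628]);a=np.radians(1.95);ex=np.array([np.cos(a),np.sin(a)]);ey=np.array([-np.sin(a),np.cos(a)])
f=lambda p:[((x+.5)/3.6-.5+220,(y+.5)/3.6-.5+75) for x,y in p]
w=ray('top',f([(268,257),(481,248),(475,125)]),.042)[:,:2]-J; print(np.c_[w@ex,w@ey].round(4))
E
python3 - <<'E'
from cell import env
import numpy as np,cv2
# gap check along rear line & disturbance check: top before/after
a=cv2.imread("pics/top0.png").astype(int);b=cv2.imread("pics/top10_full.png").astype(int)
for n,(x0,x1,y0,y1) in dict(meter=(226,256,110,145),cap=(238,262,186,208),carton=(184,222,190,218),cup=(446,492,130,170)).items():
    print(n,np.abs(a-b)[y0:y1,x0:x1].mean().round(2))
E
```

```text
[[-0.0053  0.0739]
 [-0.0056 -0.0584]
 [ 0.0734 -0.0589]]
meter 4.81
cap 5.61
carton 4.63
cup 71.07
```

View pics/scene10_full.png

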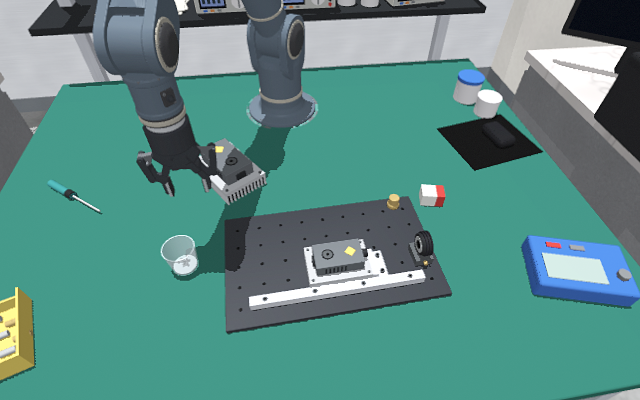

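The cup (180,256), cap (394,201), carton (432,195) and meter (424,245) stand as at the start, and the arm is clear of everything. The cup's large picture difference is only the arm covering it in the top view. Hand in.

```bash
python3 -c "
from cell import env
print(env.job_done())"
```

```text
the job is handed in; nothing more can be done
None
```

The module is seated against the rail and the end stop, and I handed the job in at about 21.6 s of the 51 s limit. The hand-in gives no verdict.

**What I did:** I pushed the smaller module, the one on the plate, with two spread fingers on its heat sink only. I pushed it square onto the rail, then along the rail to the stop, then pressed it once more towards the rail. In each of these pushes it stopped moving while the force rose. The highest reading between moves was about 13 N along the push, and 16 N with the vertical part.

**Last checks:**
- **Rail:** the near long side of the heat sink measured at jig x of -5.3 and -5.6 mm, against -5 mm when flush.
- **Stop:** the rear edge gives a front end at jig y of 71.4 mm, against the stop face at 71.7 mm. The direct reading of the front edge was 73.9 mm, about 2 mm past the face; I put that down to pixel and calibration error, as white sits on white there.
- **Other items:** the meter, cap, carton and cup look unmoved. The cup showed a large difference in the top view only because the arm covered it, so I checked it by eye in the scene view.
- **Module and arm:** the module looked flat and the arm was clear of everything at hand-in.

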